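Build the display stack on the sweet stall's counter

ROBOT

A 7-joint arm with a two-finger parallel gripper is mounted at the origin on the work surface. World frame = base frame: x ahead of the robot, y to its left, z up, the work surface at z = 0. Lengths are in mm, angles in rad, forces in N, time in s.
With the tool pointing down it reaches from about 400 to 850 mm from the base axis. Payload 10.4 kg.
Tool frame: the origin (TCP) lies on the centre line of the jaws, within the pads' length; the fingertips stand env.tip_reach ahead of it and the grasp point (between the pads) lies 5 mm behind it (env.tip_reach is the distance from the TCP to the fingertips, in mm); z points along the fingers, y is the line along which they close (so a half turn about z gives the same grasp; the last joint's range is limited). The gripper opens to 87 mm and grips with 3 to 60 N. Pads are 19 mm wide; open, the fingers measure 117 mm over their backs; the gripper's body (75 mm by 190 mm) begins 51 mm behind the grasp point.
Start: joints at [1.248, 0.332, -0.065, 1.46, 0.022, 1.35, -0.088], TCP at [184.602, -597.137, 236.576] pointing down, gripper open.
Joint ranges: [-2.6, 2.6], [-0.5, 2.12], [-1.47, 1.34], [0.16, 2.42], [-1.27, 4.41], [0.06, 2.06], [-2.6, 2.6]. Speed limits (rad/s): [2.22, 2.22, 2.79, 2.79, 3.14, 3.14, 3.14].

INTERFACE

Orientations are given as a rotation vector (axis times angle).
In Python, from workcell import env, cams gives the robot as it stands. The module is installed in compiled form; this text tells all that it offers.
- The arm moves only by the tool play_rows, never from a script. Its argument "rows" is one flat list of numbers, 5 for each row, row after row: the shift along the tool's x, y, z scaled (see below), then the turn about the tool's z scaled (see below), then the opening, from 0 (shut) to 1 (fully open). A call has 1 to 10 rows; each row shifts and turns the commanded pose from where the row before left it, along the tool's axes as they then stand; what a row does not reach is not made up. The controller multiplies each number of a shift by 6 cm and each number of a turn by 5 degrees. A row lasts 1/8 s, in which the tool goes at most 62.5 mm and 10.7 degrees, less where a joint would pass 70% of its speed; a pose out of reach is approached as far as the arm can. A call with a number of a shift or a turn outside -1 to 1 is refused whole. A call with a gripper value outside its range is refused whole. The fingers move at their own pace and stop on an object; "newtons" is the grip in N (left out, the last holds). Time passes only in rows, so rows that do not move let the fingers close. It gives the time, the measured TCP pose, the force, the opening and the grip force at its end, in the units of the state.
- env.get_state(): the state, without advancing time (a new reading comes with each control period).
- cams.capture(name): name is "scene" or "top" or "wrist"; returns a dict with "pixels" (384x512x3 uint8, red, green, blue), "depth" (384x512 float32, mm along the optical axis (not along the pixel's ray), 0 where there is no reading), "camera_matrix" (3x3 intrinsics, pixels), "origin" and "attitude" of the camera in the world. Camera axes: x right, y up, looking along -z (the intrinsics and any distortion apply to the point x, -y, -z); pixel columns grow to the right and rows downward; lengths in mm; the calibration is good to about 2 mm. A picture is of the moment at which its call begins.
- env.finish_job(): hands the job in; it is judged then, once.
The state is a dict: "clock": time; "qpos": joint angles; "dq": joint speeds; "effort": joint torques, N m; "tcp_pos": TCP position; "ee_rot": TCP orientation; "contact_force": force on the tool from outside, world axes, zero at the start; "wrist_torque": the same for the moment, N m; "width": finger opening in mm; "grip_force": force on a finger pad.
Only numpy, scipy, OpenCV 4.12 (cv2) and the standard library are available. Lean on these libraries where they do the work, as an engineer would, in place of code of your own. Each camera call takes 0.05 s, during which the arm holds its last target. There are 200 camera calls.

TASK

Set up the sweet display: lay the tray of four rolls flat in the middle of the frosted glass sheet, lengthwise along it, stack the tray of three on it and the tray of two on top, each centred and square on the one below. Stand the pot of wooden picks in the middle of the round wooden coaster. Keep the trays level and the pot upright throughout, and leave the shaker tin, the lidded tub and the brush where they are.

Things in the scene. Friction and masses are not known exactly. Their poses are not given: they have to be found in the camera images.
- tray4: clear tray holding four cream-coloured sweet rolls side by side; 128 long (along its own y) x 56 wide (x) x 28 high, about 160 g, loose. It handles as one solid block with straight sides and a level top flush with the rolls (the rolls are fixed in it). Origin: centre of its underside; z up. The rolls lie along x, in a row along y. Grasp it from above across the 56 mm width, at mid-length.
- tray3: clear tray holding three cream-coloured sweet rolls side by side; 98 long (along its own y) x 56 wide (x) x 28 high, about 125 g, loose. It handles as one solid block with straight sides and a level top flush with the rolls (the rolls are fixed in it). Origin: centre of its underside; z up. The rolls lie along x, in a row along y. Grasp it from above across the 56 mm width, at mid-length.
- tray2: clear tray holding two cream-coloured sweet rolls side by side; 68 long (along its own y) x 56 wide (x) x 28 high, about 90 g, loose. It handles as one solid block with straight sides and a level top flush with the rolls (the rolls are fixed in it). Origin: centre of its underside; z up. The rolls lie along x, in a row along y. Grasp it from above across the 56 mm width, at mid-length.
- picks: white round pot, 46 diameter x 66 high, straight-sided and solid, with a bundle of thin wooden picks standing out of its top to 82-88 above its underside; about 90 g, loose. Origin: centre of its underside; z up.
- sheet: frosted grey-green glass sheet lying on the counter, fixed; 150 long (along its own y) x 86 wide (x) x 4 thick. Origin: centre of its underside, at counter height; its top is 4 above.
- coaster: round dark wooden coaster lying on the counter, fixed; 84 diameter x 6 thick, flat. Origin: centre of its underside, at counter height; its top is 6 above.
- shaker: bystander: steel shaker tin with a perforated lid, 68 diameter x 63 high, loose. Origin: centre of its underside.
- tub: bystander: cream rectangular tub with a white lid, 76 (x) x 116 (y) x 58 high, loose. Origin: centre of its underside.
- brush: bystander: flat hand brush about 200 long lying along its own x, loose. Origin: under the middle of it.

How it is judged (in metres and radians):
At the end, for the whole second after the job is handed in: Tray of four centred on the sheet (15 mm), three on four and two on three (12 mm each), each square to its support (0.17 rad, either way round); pot on the coaster (12 mm off centre); each resting on its support (height 4 mm), level (0.08 rad), at rest (horizontal distance between tray4 and sheet below 0.015 m and z of tray4 in the frame of sheet between 0 and 0.008 m and angle between each of tray4, tray3, tray2, picks's own z axis and vertical below 0.08 rad and linear speed of each of tray4, tray3, tray2, picks below 0.02 m/s and angular speed of each of tray4, tray3, tray2, picks below 0.1 rad/s and angle between the x axis of tray4 and the x axis of sheet, either way round below 0.17 rad and horizontal distance between tray3 and tray4 below 0.012 m and z of tray3 in the frame of tray4 between 0.024 and 0.032 m and angle between the x axis of tray3 and the x axis of tray4, either way round below 0.17 rad and horizontal distance between tray2 and tray3 below 0.012 m and z of tray2 in the frame of tray3 between 0.024 and 0.032 m and angle between the x axis of tray2 and the x axis of tray3, either way round below 0.17 rad and horizontal distance between picks and coaster below 0.012 m and z of picks in the frame of coaster between 0.002 and 0.01 m); the robot touches nothing.
It fails at once if the shaker tin is disturbed (moved over 20 mm) (distance of shaker from where it was at the start of the episode above 0.02 m).
It fails at once if the lidded tub is disturbed (moved over 20 mm) (distance of tub from where it was at the start of the episode above 0.02 m).
It fails at once if the brush is disturbed (moved over 20 mm) (distance of brush from where it was at the start of the episode above 0.02 m).
It fails at once if a tray or the pot of picks is tipped beyond 0.5 rad (angle between any of tray4, tray3, tray2, picks's own z axis and vertical above 0.5 rad).
It also fails if it takes over 120 s, if anything falls off the work surface, if the arm or the gripper's body presses on something with over 40 N, if the wrist force passes 120 N, or if a joint passes its speed limit or range.

## Working session

There is one attempt and no reset: what is moved stays moved. The work goes in short steps, Python scripts to look and compute and a tool call to move; the robot and the scene stay as the last step left them, time stands still between calls to the robot, and variables do not carry over. Pictures are saved under pics/ and viewed, at most 14 in all, crops included, and the job is handed in when it is done.

Besides the shell and the picture viewer there is one more tool, called by a JSON object that holds its "op" and its "data". play_rows: Moves the arm, as the interface text tells. Its arguments: {"type":"object","properties":{"rows":{"type":"array","items":{"type":"number"}},"newtons":{"type":"number"}},"required":["rows"]}

```bash
mkdir -p pics
cat > h.py <<'E'
import numpy as np, cv2
from scipy.spatial.transform import Rotation as R
from workcell import env, cams
def cap(n,save=None):
    c=cams.capture(n)
    if save: cv2.imwrite('pics/'+save,c['pixels'][:,:,::-1])
    return c
def att(c):
    a=np.array(c['attitude'],float)
    return a if a.shape==(3,3) else R.from_rotvec(a).as_matrix()
def world(c):
    K=np.array(c['camera_matrix']);d=c['depth'];h,w=d.shape
    u,v=np.meshgrid(np.arange(w),np.arange(h))
    p=np.stack([(u-K[0,2])/K[0,0]*d,-(v-K[1,2])/K[1,1]*d,-d],-1)
    return p@att(c).T+np.array(c['origin'])
E
python3 - <<'E'
from h import *
s=env.get_state();print(s,env.tip_reach)
for n in('scene','top'):
    c=cap(n,n+'0.png');print(n,c['camera_matrix'],c['origin'],c['attitude'])
    np.savez(n+'0.npz',**c)
E
```

```text
{'clock': 0.0, 'qpos': array([ 1.24838796,  0.3328944 , -0.06467696,  1.46092488,  0.0215766 ,
        1.34985259, -0.08848947]), 'dq': array([ 0.00061525,  0.00105344, -0.00163098, -0.00210045, -0.0001511 ,
       -0.0027885 ,  0.0003581 ]), 'effort': array([ 2.90043454e-04, -6.23241305e+01,  2.49656121e-02, -3.89902210e+01,
       -6.13812916e-02,  3.97964590e-02,  1.47032074e-04]), 'tcp_pos': array([ 184.47457075, -596.79292014,  235.74761945]), 'ee_rot': array([-3.10501331e+00, -4.68979289e-01,  3.96010719e-04]), 'contact_force': array([ 0.23365982, -0.59677244, -0.59763294]), 'wrist_torque': array([-0.02954707,  0.02169761, -0.03246699]), 'grip_force': 0.0, 'width': 87.28261021049444} 14.0
scene [[480.87306304   0.         255.05203549]
 [  0.         480.87306304 182.88300274]
 [  0.           0.           1.        ]] [1375.80559851 -166.40150054 1250.3468302 ] [0.49365125 0.38473384 1.31166608]
top [[444.05679386   0.         249.55842117]
 [  0.         444.05679386 197.15138436]
 [  0.           0.           1.        ]] [ 406.3597519     8.53335051 1523.71775632] [ 0.10105336 -0.10084976 -1.54773919]
```

View pics/top0.png

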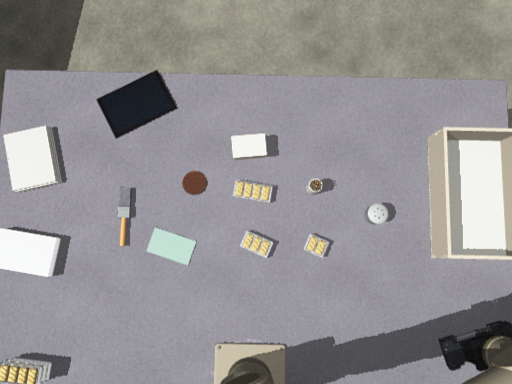

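View pics/scene0.png

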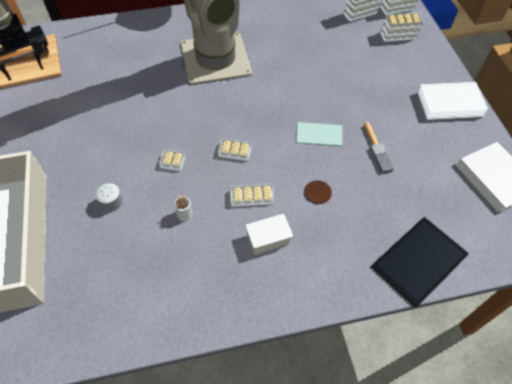

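The top view shows tray4 at (253,190), tray3 (257,244), tray2 (317,245), pot (316,186), sheet (172,246), coaster (195,182), tub (249,146), shaker (377,213) and brush (124,215). The scene view agrees with this.

```bash
cat >> h.py <<'E'
def cast(c,uv,z):
    K=np.array(c['camera_matrix']);uv=np.atleast_2d(uv).astype(float)
    d=np.stack([(uv[:,0]-K[0,2])/K[0,0],-(uv[:,1]-K[1,2])/K[1,1],-np.ones(len(uv))],-1)@att(c).T
    o=np.array(c['origin']);return o+d*((z-o[2])/d[:,2])[:,None]
def rect(P):
    (cx,cy),(a,b),t=cv2.minAreaRect(P[:,:2].astype(np.float32))
    t=np.radians(t)
    if b>a:a,b,t=b,a,t+np.pi/2
    return np.round([cx,cy,a,b,(np.degrees(t)+90)%180-90],1)  # long axis angle
E
python3 - <<'E'
from h import *
c=dict(np.load('top0.npz'));W=world(c);px=c['pixels'].astype(int)
hsv=cv2.cvtColor(c['pixels'],cv2.COLOR_RGB2HSV)
Z=W[...,2]
print('table z',np.median(Z[270:300,100:200]))
for n,(u,v),top in [('tray4',(253,190),28),('tray3',(257,244),28),('tray2',(317,245),28),('picks',(316,186),66),('sheet',(172,246),4),('coaster',(195,182),6),('shaker',(377,213),63),('tub',(249,146),58)]:
    r=32 if n=='sheet' else 26
    m=np.zeros(Z.shape,bool)
    sl=(slice(v-r,v+r),slice(u-r,u+r))
    if n=='sheet': q=(px[...,1]-px[...,0]>12)
    elif n=='coaster': q=(px[...,0]-px[...,2]>25)
    else: q=Z>top*0.6
    m[sl]=q[sl]
    k,l,st,_=cv2.connectedComponentsWithStats(m.astype(np.uint8));i=1+np.argmax(st[1:,4]);m=l==i
    vv,uu=np.nonzero(m);P=cast(c,np.c_[uu,vv],top)
    print(n,st[i],'h',np.round(np.percentile(Z[m],[10,50,90]),1),'rect',rect(P),'mean',P.mean(0).round(1))
E
```

```text
table z -0.8574690727053849
tray4 [235 180  38  22 475] h [19.7 24.3 29.2] rect [622.6   2.  127.3  56.5  81.6] mean [622.6   2.4  28. ]
tray3 [243 231  30  26 361] h [19.6 24.4 29.4] rect [442.3 -14.5  97.4  55.6  67.3] mean [442.8 -15.2  28. ]
tray2 [306 235  23  23 264] h [19.8 24.7 29.3] rect [ 441.3 -215.5   68.5   56.2   66.6] mean [ 441.1 -216.4   28. ]
picks [308 179  14  15 163] h [59.7 66.3 76.7] rect [ 6.372e+02 -2.042e+02  4.720e+01  4.320e+01  2.000e-01] mean [ 638. -204.   66.]
sheet [ 147  227   49   39 1159] h [-1.1  3.2  7.7] rect [431.7 274.5 152.2  88.9  72.4] mean [430.9 274.4   4. ]
coaster [182 171  24  24 442] h [ 0.7  5.3 10.1] rect [651.2 204.9  80.7  79.5 -43.1] mean [650.7 204.6   6. ]
shaker [367 204  21  20 337] h [54.8 60.  64.1] rect [ 550.2 -411.2   66.1   63.7   89.2] mean [ 550.2 -412.3   63. ]
tub [231 134  36  25 763] h [52.9 57.1 61.4] rect [772.1  17.4 115.7  78.5 -83.7] mean [771.8  17.4  58. ]
```

```bash
cat >> h.py <<'E'
def go(x,y,z,ydeg):
    """units for shift in present tool axes, then turn about tool z so tool y lies along ydeg (mod 180)"""
    s=env.get_state();M=R.from_rotvec(s['ee_rot']).as_matrix()
    d=(np.array([x,y,z])-s['tcp_pos'])@M/60
    yn=np.degrees(np.arctan2(M[1,1],M[0,1]));t=(ydeg-yn+90)%180-90
    print('t',round(float(s['clock']),2),'tcp',s['tcp_pos'].round(1),'yaw_y',round(yn,1),'tilt',round(np.degrees(np.arccos(-M[2,2])),2),'w',round(float(s['width']),1),'q7',s['qpos'][6].round(2))
    print('shift units',d.round(3),'turn units',round(t*np.sign(M[2,2])/5,3),'or',round((t-180*np.sign(t))*np.sign(M[2,2])/5,2))
E
python3 -c "
from h import *
go(622.6,2.2,170,-8.4)"
```

```text
t 0.1 tcp [ 184.5 -596.8  235.9] yaw_y -72.8 tilt 0.07 w 87.0 q7 -0.09
shift units [ 9.925 -7.38   1.106] turn units -12.884 or 23.12
```

{"op": "play_rows", "data": {"rows": [0.66,-0.49,0.07,0,1,0.66,-0.49,0.07,0,1,0.66,-0.49,0.07,0,1,0.66,-0.49,0.07,0,1,0.66,-0.49,0.07,0,1,0.66,-0.49,0.07,0,1,0.66,-0.49,0.07,0,1,0.66,-0.49,0.07,0,1,0.66,-0.49,0.07,0,1,0.66,-0.49,0.07,0,1], "newtons": 20}}

```text
clock: 1.35
tcp_pos: [476.7, -197.9, 194.3]
ee_rot: [3.106, 0.469, -0.0]
contact_force: [-0.1, -0.6, -0.4]
width: 86.9
grip_force: 0.0
```

{"op": "play_rows", "data": {"rows": [0,0,0,-1,1,0,0,0,-1,1,0,0,0,-1,1,0,0,0,-1,1,0,0,0,-1,1,0,0,0,-1,1,0,0,0,-1,1,0,0,0,-1,1,0,0,0,-1,1,0,0,0,-1,1]}}

```text
clock: 2.6
tcp_pos: [475.9, -199.2, 194.2]
ee_rot: [-2.614, -1.741, 0.001]
contact_force: [0.3, 0.9, -0.3]
width: 86.9
grip_force: 0.0
```

```bash
python3 -c "
from h import *
go(622.6,2.2,170,-8.4)"
```

```text
t 2.6 tcp [ 475.9 -199.2  194.2] yaw_y -22.7 tilt 0.04 w 86.9 q7 -0.15
shift units [4.04  0.964 0.403] turn units -2.852 or 33.15
```

{"op": "play_rows", "data": {"rows": [0.673,0.16,0.067,0,1,0.673,0.16,0.067,0,1,0.673,0.16,0.067,0,1,0.673,0.16,0.067,0,1,0.673,0.16,0.067,0,1,0.673,0.16,0.067,0,1,0,0,0,-0.95,1,0,0,0,-0.95,1,0,0,0,-0.95,1,0,0,0,0,1]}}

```text
clock: 3.85
tcp_pos: [623.0, 1.6, 170.0]
ee_rot: [-2.381, -2.048, 0.001]
contact_force: [-0.6, -0.3, -0.2]
width: 86.9
grip_force: 0.0
```

```bash
python3 -c "
from h import *
go(622.6,2.2,20,-8.4)
c=cap('wrist','w1.png');np.savez('w1.npz',**c);print(c['camera_matrix'],c['origin'],att(c).round(3))
W=world(c);Z=W[...,2];print(np.percentile(Z[c['depth']>0],[5,25,50,75,95]))
m=((Z>18)&(Z<36)&(np.hypot(W[...,0]-622,W[...,1]-2)<90));P=W[m];print(rect(P),P.mean(0),m.sum())
"
```

```text
t 3.85 tcp [623.    1.6 170. ] yaw_y -8.6 tilt 0.04 w 86.9 q7 -0.42
shift units [ 0.009 -0.006  2.5  ] turn units -0.041 or 35.96
[[298.48842851   0.         261.37496736]
 [  0.         298.48842851 192.1064984 ]
 [  0.           0.           1.        ]] [634.36800041  82.88298435 318.62022743] [[ 0.989  0.143  0.046]
 [-0.15   0.943  0.296]
 [-0.001 -0.3    0.954]]
[ -0.4150003    0.46211959   1.44280021 239.86605981 265.85703719]
[623.4   1.1 128.4  56.   81.3] [623.82801194   3.85100769  25.60495318] 5544
```

View pics/w1.png

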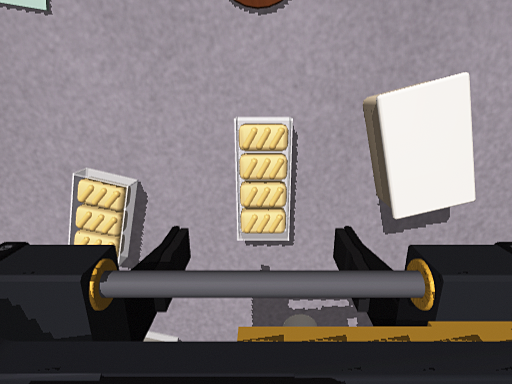

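The wrist view shows tray4 at (264,180), centred between the jaws. The measured box is 128.4x56.0 at (623.4, 1.1), which fits the given size. I'll go down and grip.

{"op": "play_rows", "data": {"rows": [0,0,0.5,0,1,0,0,0.5,0,1,0,0,0.5,0,1,0,0,0.5,0,1,0,0,0.3,0,1,0,0,0.2,0,1,0,0,0,0,0,0,0,0,0,0,0,0,0,0,0,0,0,0,0,0], "newtons": 20}}

```text
clock: 5.15
tcp_pos: [623.6, 1.6, 21.0]
ee_rot: [2.381, 2.049, 0.001]
contact_force: [-1.7, -0.4, 3.7]
width: 56.2
grip_force: 20.0
```

{"op": "play_rows", "data": {"rows": [0,0,0,0,0,0,0,-0.2,0,0,0,0,-0.4,0,0,0,0,-0.5,0,0,0,0,-0.5,0,0,0,0,0,0,0]}}

```text
clock: 5.9
tcp_pos: [624.6, 1.9, 119.3]
ee_rot: [2.379, 2.047, 0.005]
contact_force: [1.1, 0.3, -1.4]
width: 55.9
grip_force: 20.0
```

```bash
python3 -c "
from h import *
go(431.3,274.5,120,-17.6)"
```

```text
t 5.9 tcp [624.6   1.9 119.3] yaw_y -8.6 tilt 0.25 w 55.9 q7 -0.44
shift units [ 4.012 -3.862 -0.027] turn units 1.806 or -34.19
```

{"op": "play_rows", "data": {"rows": [0.25,-0.24,0,0,0,0.5,-0.48,0,0,0,0.5,-0.48,0,0,0,0.5,-0.48,0,0,0,0.5,-0.48,0,0,0,0.5,-0.48,0,0,0,0.5,-0.48,0,0,0,0.5,-0.48,0,0,0,0.26,-0.26,0,0,0,0,0,0,0.6,0]}}

```text
clock: 7.15
tcp_pos: [426.7, 276.1, 115.3]
ee_rot: [-2.429, -1.99, 0.003]
contact_force: [0.2, -0.9, -1.6]
width: 55.8
grip_force: 20.0
```

{"op": "play_rows", "data": {"rows": [0,0,0,0.6,0,0,0,0,0.6,0,0,0,0,0,0,0,0,0,0,0]}}

```text
clock: 7.65
tcp_pos: [429.2, 274.1, 115.8]
ee_rot: [-2.533, -1.858, 0.002]
contact_force: [0.4, 0.9, -1.8]
width: 55.7
grip_force: 20.0
```

```bash
python3 -c "
from h import *
go(431.3,274.5,25,-17.6)
c=cap('wrist','w2.png')
px=c['pixels'].astype(int);W=world(c)
P=cast(c,np.argwhere(np.ones(px.shape[:2]))[:,::-1],4).reshape(px.shape)
m=(px[...,1]-px[...,0]>12)&(np.hypot(P[...,0]-431,P[...,1]-274)<110);print(m.sum(),rect(P[m]))
c=cap('top');px=c['pixels'].astype(int);W=world(c)
m=(W[...,2]>80)&(W[...,2]<160)&(np.hypot(W[...,0]-431,W[...,1]-274)<70);print(m.sum(),rect(W[m]))
"
```

```text
t 7.65 tcp [429.2 274.1 115.8] yaw_y -17.5 tilt 0.06 w 55.7 q7 -1.14
shift units [0.018 0.033 1.514] turn units 0.025 or -35.97
2672 [448.9 335.7  86.2  22.3 -17.5]
194 [423.1 245.4  72.9  53.   68.7]
```

View pics/w2.png

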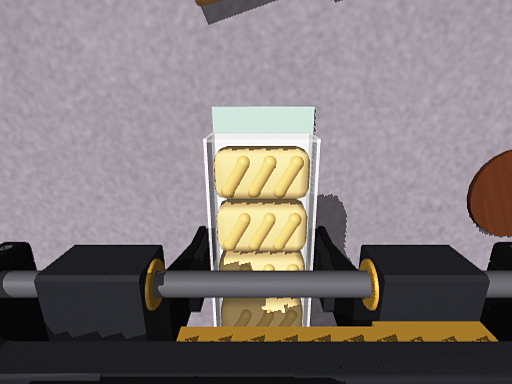

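The view shows the held tray at (262,230) above the sheet. The sheet's far strip at (264,120) measures 86.2 mm wide, which puts the sheet centre at about (430,274.7). I'll lower it.

{"op": "play_rows", "data": {"rows": [0.015,0.02,0.4,0.025,0,0,0,0.4,0,0,0,0,0.3,0,0,0,0,0.2,0,0,0,0,0.1,0,0,0,0,0.07,0,0,0,0,0.03,0,0,0,0,0,0,0]}}

```text
clock: 8.75
tcp_pos: [431.6, 274.7, 26.6]
ee_rot: [2.537, 1.853, 0.001]
contact_force: [-0.1, -0.2, -1.8]
width: 55.9
grip_force: 20.0
```

{"op": "play_rows", "data": {"rows": [0,0,0.025,0,0,0,0,0,0,0,0,0,0,0,0.8,0,0,0,0,0.8,0,0,0,0,0.8,0,0,0,0,1,0,0,-0.3,0,1,0,0,-0.8,0,1,0,0,-0.8,0,1,0,0,-0.5,0,1]}}

```text
clock: 10.0
tcp_pos: [431.8, 275.4, 172.5]
ee_rot: [2.536, 1.854, 0.005]
contact_force: [0.7, -0.3, -1.1]
width: 87.1
grip_force: 0.0
```

```bash
python3 -c "
from h import *
go(442.5,-14.8,170,-22.7)"
```

```text
t 10.0 tcp [431.8 275.4 172.5] yaw_y -17.7 tilt 0.19 w 87.1 q7 -1.1
shift units [-4.554  1.637  0.036] turn units 1.007 or -34.99
```

{"op": "play_rows", "data": {"rows": [-0.57,0.205,0,0,1,-0.57,0.205,0,0,1,-0.57,0.205,0,0,1,-0.57,0.205,0,0,1,-0.57,0.205,0,0,1,-0.57,0.205,0,0,1,-0.57,0.205,0,0,1,-0.57,0.205,0,0,1,0,0,0,1,1,0,0,0,0,1]}}

```text
clock: 11.25
tcp_pos: [442.2, -15.8, 169.9]
ee_rot: [2.614, 1.741, 0.001]
contact_force: [0.3, 0.9, -0.7]
width: 87.4
grip_force: 0.0
```

```bash
cat >> h.py <<'E'
def tray(c,x,y,z0,z1,r):
    W=world(c);m=(c['depth']>0)&(W[...,2]>z0)&(W[...,2]<z1)&(np.hypot(W[...,0]-x,W[...,1]-y)<r)
    k,l,st,_=cv2.connectedComponentsWithStats(m.astype(np.uint8));m=l==1+np.argmax(st[1:,4])
    return rect(W[m]),int(m.sum()),W[m].mean(0).round(1)
E
python3 -c "
from h import *
go(442.5,-14.8,20.5,-22.7)
c=cap('wrist');print(tray(c,442,-15,18,36,75))
c=cap('top');print(tray(c,430,275,18,50,90))
"
```

```text
t 11.25 tcp [442.2 -15.8 169.9] yaw_y -22.7 tilt 0.07 w 87.4 q7 -0.46
shift units [ 0.016 -0.004  2.49 ] turn units 0.006 or -35.99
(array([453.9,  12.3,  48.4,  26.3, -22.4]), 1267, array([454.2,  13.3,  25.7]))
(array([431. , 275.2, 129.2,  55.8,  72.3]), 523, array([431.2, 275. ,  27.8]))
```

{"op": "play_rows", "data": {"rows": [0.01,0,0.5,0,1,0,0,0.5,0,1,0,0,0.5,0,1,0,0,0.5,0,1,0,0,0.3,0,1,0,0,0.18,0,1,0,0,0,0,0,0,0,0,0,0,0,0,0,0,0,0,0,0,0,0]}}

```text
clock: 12.6
tcp_pos: [442.6, -15.5, 20.6]
ee_rot: [2.615, 1.74, 0.001]
contact_force: [0.1, -0.6, 4.5]
width: 56.0
grip_force: 20.0
```

{"op": "play_rows", "data": {"rows": [0,0,0,0,0,0,0,-0.2,0,0,0,0,-0.4,0,0,0,0,-0.5,0,0,0,0,-0.5,0,0,0,0,-0.3,0,0,0,0,0,0,0]}}

```text
clock: 13.48
tcp_pos: [443.0, -15.4, 135.6]
ee_rot: [2.613, 1.74, 0.003]
contact_force: [0.7, -0.6, -2.3]
width: 55.5
grip_force: 20.0
```

```bash
python3 -c "
from h import *
go(431,275.2,135,-17.7)"
```

```text
t 13.47 tcp [443.  -15.4 135.6] yaw_y -22.7 tilt 0.16 w 55.5 q7 -0.49
shift units [ 4.391 -2.054  0.006] turn units -1.0 or 35.0
```

{"op": "play_rows", "data": {"rows": [0.2,-0.094,0,0,0,0.5,-0.234,0,0,0,0.5,-0.234,0,0,0,0.5,-0.234,0,0,0,0.5,-0.234,0,0,0,0.5,-0.234,0,0,0,0.5,-0.234,0,0,0,0.5,-0.234,0,0,0,0.5,-0.234,0,0,0,0.19,-0.088,0,0,0]}}

```text
clock: 14.72
tcp_pos: [428.5, 277.6, 133.2]
ee_rot: [-2.611, -1.744, 0.002]
contact_force: [0.7, 0.3, -0.7]
width: 55.9
grip_force: 20.0
```

{"op": "play_rows", "data": {"rows": [0,0,0,-0.5,0,0,0,0,-0.5,0,0,0,0,0,0,0,0,0,0,0]}}

```text
clock: 15.22
tcp_pos: [430.0, 274.8, 133.8]
ee_rot: [2.538, 1.852, -0.001]
contact_force: [1.1, -0.7, -1.9]
width: 56.1
grip_force: 20.0
```

```bash
python3 -c "
from h import *
go(431,275.2,53,-17.7)
c=cap('wrist','w3.png')"
```

```text
t 15.22 tcp [430.  274.8 133.8] yaw_y -17.8 tilt 0.04 w 56.1 q7 -1.14
shift units [0.012 0.014 1.346] turn units -0.014 or 35.99
```

View pics/w3.png

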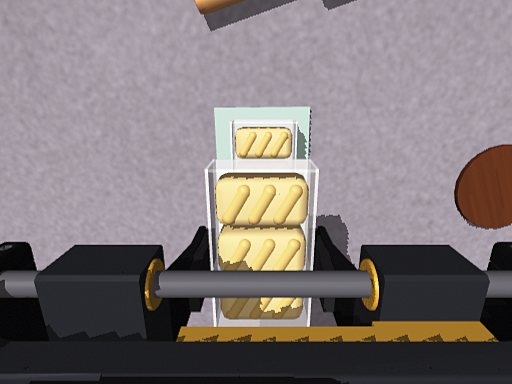

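The held tray3 at (262,240) is square over tray4, whose end roll shows at (264,142) on the sheet. I'll lower it.

{"op": "play_rows", "data": {"rows": [0.01,0.01,0.4,0,0,0,0,0.4,0,0,0,0,0.25,0,0,0,0,0.15,0,0,0,0,0.1,0,0,0,0,0.05,0,0,0,0,0,0,0,0,0,0,0,0]}}

```text
clock: 16.27
tcp_pos: [431.2, 275.6, 53.5]
ee_rot: [2.537, 1.853, 0.001]
contact_force: [-0.2, -0.9, -0.4]
width: 55.7
grip_force: 20.0
```

{"op": "play_rows", "data": {"rows": [0,0,0.015,0,0,0,0,0,0,0,0,0,0,0,0.8,0,0,0,0,0.8,0,0,0,0,0.8,0,0,0,0,1,0,0,-0.3,0,1,0,0,-0.7,0,1,0,0,-0.7,0,1,0,0,-0.3,0,1]}}

```text
clock: 17.52
tcp_pos: [431.7, 276.4, 175.6]
ee_rot: [2.535, 1.853, 0.006]
contact_force: [-0.2, -0.5, 0.7]
width: 86.9
grip_force: 0.0
```

```bash
python3 -c "
from h import *
go(441.2,-216,170,-23.4)"
```

```text
t 17.52 tcp [431.7 276.4 175.6] yaw_y -17.7 tilt 0.23 w 86.9 q7 -1.1
shift units [-7.772  2.643  0.082] turn units 1.145 or -34.85
```

{"op": "play_rows", "data": {"rows": [-0.65,0.22,0,0,1,-0.65,0.22,0,0,1,-0.65,0.22,0,0,1,-0.65,0.22,0,0,1,-0.65,0.22,0,0,1,-0.65,0.22,0,0,1,-0.65,0.22,0,0,1,-0.65,0.22,0,0,1,-0.65,0.22,0,0,1,-0.65,0.22,0,0,1]}}

```text
clock: 18.77
tcp_pos: [437.9, -137.3, 172.5]
ee_rot: [2.536, 1.853, 0.0]
contact_force: [0.0, 0.2, -0.3]
width: 87.0
grip_force: 0.0
```

{"op": "play_rows", "data": {"rows": [-0.65,0.22,0.04,0,1,-0.62,0.22,0.04,0,1,0,0,0,0.57,1,0,0,0,0.57,1,0,0,0,0,1]}}

```text
clock: 19.4
tcp_pos: [440.0, -216.6, 167.5]
ee_rot: [-2.625, -1.725, 0.0]
contact_force: [-0.2, 0.5, -0.6]
width: 86.5
grip_force: 0.0
```

```bash
python3 -c "
from h import *
go(441.2,-216,20.5,-23.4)
c=cap('wrist');print(tray(c,441,-216,18,36,60))
c=cap('top');print(tray(c,430,275,50,80,80),tray(c,430,275,18,80,90))
"
```

```text
t 19.4 tcp [ 440.  -216.6  167.5] yaw_y -23.4 tilt 0.01 w 86.5 q7 -0.08
shift units [0.017 0.015 2.45 ] turn units 0.005 or -35.99
(array([ 447.7, -203.2,   48.6,   25.8,  -23.3]), 1213, array([ 447.9, -202.2,   25.8]))
(array([430.7, 276.3,  98.6,  55.7,  72.9]), 386, array([430.8, 276.4,  56.8])) (array([430.5, 275. , 128.2,  56.8,  72.3]), 634, array([429.6, 271.7,  48.3]))
```

{"op": "play_rows", "data": {"rows": [0.015,0.015,0.5,0,1,0,0,0.5,0,1,0,0,0.5,0,1,0,0,0.5,0,1,0,0,0.3,0,1,0,0,0.14,0,1,0,0,0,0,0,0,0,0,0,0,0,0,0,0,0,0,0,0,0,0]}}

```text
clock: 20.75
tcp_pos: [441.6, -216.5, 21.5]
ee_rot: [2.625, 1.724, 0.001]
contact_force: [-1.6, 0.2, 3.5]
width: 55.7
grip_force: 20.0
```

{"op": "play_rows", "data": {"rows": [0,0,0,0,0,0,0,-0.2,0,0,0,0,-0.4,0,0,0,0,-0.5,0,0,0,0,-0.5,0,0,0,0,-0.5,0,0,0,0,-0.3,0,0,0,0,0,0,0]}}

```text
clock: 21.75
tcp_pos: [442.0, -216.5, 166.6]
ee_rot: [2.624, 1.724, 0.002]
contact_force: [0.2, 0.4, -0.9]
width: 56.0
grip_force: 20.0
```

```bash
python3 -c "
from h import *
go(430.8,275.9,163,-17.4)"
```

```text
t 21.75 tcp [ 442.  -216.5  166.6] yaw_y -23.4 tilt 0.16 w 56.0 q7 -0.09
shift units [ 7.458 -3.43   0.047] turn units -1.199 or 34.8
```

{"op": "play_rows", "data": {"rows": [0.3,-0.138,0,0,0,0.54,-0.248,0,0,0,0.54,-0.248,0,0,0,0.54,-0.248,0,0,0,0.54,-0.248,0,0,0,0.54,-0.248,0,0,0,0.54,-0.248,0,0,0,0.54,-0.248,0,0,0,0.54,-0.248,0,0,0,0.54,-0.248,0,0,0]}}

```text
clock: 23.0
tcp_pos: [432.1, 126.3, 164.0]
ee_rot: [-2.624, -1.726, 0.003]
contact_force: [0.1, 0.4, -1.0]
width: 55.6
grip_force: 20.0
```

{"op": "play_rows", "data": {"rows": [0.54,-0.248,0,0,0,0.54,-0.248,0,0,0,0.54,-0.248,0,0,0,0.54,-0.248,0,0,0,0.14,-0.065,0,0,0,0,0,0,-0.6,0,0,0,0,-0.6,0,0,0,0,0,0,0,0,0,0,0]}}

```text
clock: 24.12
tcp_pos: [430.0, 275.9, 164.7]
ee_rot: [2.533, 1.858, -0.001]
contact_force: [-0.0, 0.3, -0.9]
width: 56.2
grip_force: 20.0
```

```bash
python3 -c "
from h import *
go(430.8,275.9,82,-17.5)
c=cap('wrist','w4.png')"
```

```text
t 24.12 tcp [430.  275.9 164.7] yaw_y -17.5 tilt 0.04 w 56.2 q7 -1.12
shift units [0.005 0.013 1.378] turn units 0.006 or -35.99
```

View pics/w4.png

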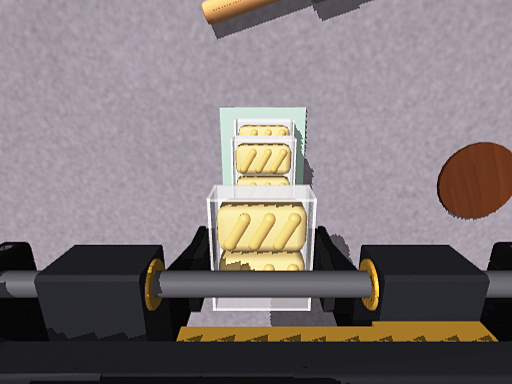

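Tray2 at (262,240) is centred over tray3 (264,160), which sits on tray4. I'll lower it.

{"op": "play_rows", "data": {"rows": [0.005,0.01,0.4,0,0,0,0,0.4,0,0,0,0,0.25,0,0,0,0,0.15,0,0,0,0,0.1,0,0,0,0,0.09,0,0,0,0,0,0,0,0,0,0,0,0]}}

```text
clock: 25.18
tcp_pos: [431.1, 276.3, 81.8]
ee_rot: [2.532, 1.86, 0.0]
contact_force: [0.2, -0.2, -0.6]
width: 56.1
grip_force: 20.0
```

{"op": "play_rows", "data": {"rows": [0,0,0.012,0,0,0,0,0,0,0,0,0,0,0,0.8,0,0,0,0,0.8,0,0,0,0,0.8,0,0,0,0,1,0,0,-0.3,0,1,0,0,-0.7,0,1,0,0,-0.7,0,1,0,0,-0.2,0,1]}}

```text
clock: 26.42
tcp_pos: [431.9, 277.4, 198.5]
ee_rot: [2.531, 1.86, 0.007]
contact_force: [0.7, 0.6, -0.7]
width: 87.2
grip_force: 0.0
```

```bash
python3 -c "
from h import *
go(637.6,-204,200,-17.7)"
```

```text
t 26.43 tcp [431.9 277.4 198.5] yaw_y -17.4 tilt 0.27 w 87.2 q7 -1.09
shift units [-6.632  5.668 -0.024] turn units 0.064 or -35.94
```

{"op": "play_rows", "data": {"rows": [-0.44,0.378,0,0,1,-0.44,0.378,0,0,1,-0.44,0.378,0,0,1,-0.44,0.378,0,0,1,-0.44,0.378,0,0,1,-0.44,0.378,0,0,1,-0.44,0.378,0,0,1,-0.44,0.378,0,0,1,-0.44,0.378,0,0,1,-0.44,0.378,0,0,1]}}

```text
clock: 27.68
tcp_pos: [568.7, -44.5, 195.1]
ee_rot: [-2.532, -1.86, 0.0]
contact_force: [-0.5, 0.8, 0.8]
width: 87.0
grip_force: 0.0
```

{"op": "play_rows", "data": {"rows": [-0.44,0.378,0,0,1,-0.44,0.378,0,0,1,-0.44,0.378,0,0,1,-0.44,0.378,0,0,1,-0.47,0.378,0,0,1,0,0,0,0,1,0,0,0,0,1]}}

```text
clock: 28.55
tcp_pos: [636.5, -204.1, 194.9]
ee_rot: [-2.53, -1.86, -0.0]
contact_force: [0.4, 0.7, 0.7]
width: 87.2
grip_force: 0.0
```

```bash
python3 -c "
from h import *
go(637.6,-204,41,-17.7)
c=cap('wrist','w5.png');print(tray(c,637,-204,20,95,45))
W=world(c);m=(W[...,2]>60)&(W[...,2]<69)&(np.hypot(W[...,0]-637,W[...,1]+204)<35);print(m.sum(),cv2.minEnclosingCircle(W[m][:,:2].astype(np.float32)))
c=cap('top');print(tray(c,430,275,80,110,80))
"
```

```text
t 28.55 tcp [ 636.5 -204.1  194.9] yaw_y -17.4 tilt 0.06 w 87.2 q7 -0.23
shift units [0.005 0.018 2.565] turn units 0.069 or -35.93
(array([ 640.4, -206.6,   45.4,   44.7,   71.4]), 1987, array([ 641.3, -202.6,   65.6]))
1303 ((639.986328125, -206.80673217773438), 22.996713638305664)
(array([429.4, 273.5,  61.6,  55.5,  73.1]), 234, array([429.6, 275.9,  84.9]))
```

View pics/w5.png

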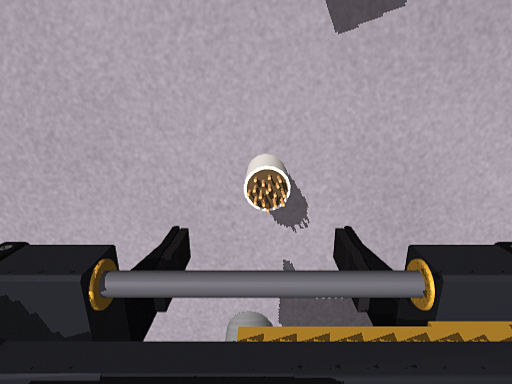

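The pot's rim is at (268,187). The rim circle fitted from the wrist depth has radius 23.0, which matches the given size, at (640,-206.8). I'll shift slightly, go down and grip.

{"op": "play_rows", "data": {"rows": [-0.016,0.054,0.4,0,1,0,0,0.5,0,1,0,0,0.5,0,1,0,0,0.5,0,1,0,0,0.4,0,1,0,0,0.24,0,1,0,0,0,0,0,0,0,0,0,0,0,0,0,0,0,0,0,0,0,0]}}

```text
clock: 29.9
tcp_pos: [639.8, -207.1, 43.2]
ee_rot: [2.531, 1.859, 0.001]
contact_force: [-0.8, -0.0, 0.1]
width: 54.8
grip_force: 0.0
```

{"op": "play_rows", "data": {"rows": [0,0,0,0,0,0,0,0,0,0,0,0,-0.2,0,0,0,0,-0.4,0,0,0,0,-0.5,0,0,0,0,-0.5,0,0,0,0,-0.2,0,0,0,0,0,0,0]}}

```text
clock: 30.9
tcp_pos: [639.8, -207.0, 151.0]
ee_rot: [2.531, 1.859, 0.001]
contact_force: [0.1, -0.0, -1.1]
width: 45.8
grip_force: 20.0
```

```bash
python3 -c "
from h import *
go(650.9,204.7,150,-17.7)"
```

```text
t 30.9 tcp [ 639.8 -207.   151. ] yaw_y -17.4 tilt 0.06 w 45.8 q7 -0.24
shift units [ 6.603 -1.874  0.014] turn units 0.06 or -35.94
```

{"op": "play_rows", "data": {"rows": [0.3,-0.085,0,0,0,0.5,-0.142,0,0,0,0.5,-0.142,0,0,0,0.5,-0.142,0,0,0,0.5,-0.142,0,0,0,0.5,-0.142,0,0,0,0.5,-0.142,0,0,0,0.5,-0.142,0,0,0,0.5,-0.142,0,0,0,0.5,-0.142,0,0,0]}}

```text
clock: 32.15
tcp_pos: [646.3, 94.9, 149.1]
ee_rot: [-2.529, -1.861, 0.002]
contact_force: [0.3, 0.0, -0.3]
width: 45.7
grip_force: 20.0
```

{"op": "play_rows", "data": {"rows": [0.5,-0.142,0,0,0,0.5,-0.142,0,0,0,0.5,-0.142,0,0,0,0.3,-0.085,0,0,0,0,0,0,0,0,0,0,0,0,0]}}

```text
clock: 32.9
tcp_pos: [650.8, 203.1, 150.1]
ee_rot: [2.532, 1.858, -0.001]
contact_force: [-0.4, -1.5, -0.3]
width: 45.3
grip_force: 20.0
```

```bash
python3 -c "
from h import *
go(650.9,204.7,49.4,-17.4)
c=cap('wrist','w6.png');px=c['pixels'].astype(int)
m=(px[...,0]-px[...,2]>25)&(px[...,0]<140)
P=cast(c,np.argwhere(m)[:,::-1],6);P=P[np.hypot(P[:,0]-651,P[:,1]-205)<55];print(len(P),cv2.minEnclosingCircle(P[:,:2].astype(np.float32)))"
```

```text
t 32.9 tcp [650.8 203.1 150.1] yaw_y -17.5 tilt 0.07 w 45.3 q7 -0.89
shift units [ 0.028 -0.007  1.678] turn units -0.015 or 35.99
3867 ((649.5228271484375, 204.2978515625), 41.94461441040039)
```

View pics/w6.png

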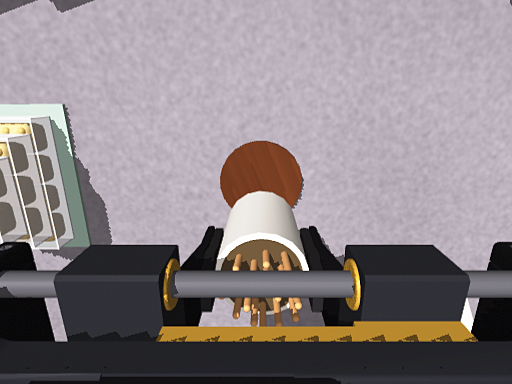

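The pot hangs upright at (264,235). The coaster is at (261,178), with a fitted radius of 41.9 at (649.5,204.3). I'll lower it.

{"op": "play_rows", "data": {"rows": [0.015,-0.02,0.4,0,0,0,0,0.5,0,0,0,0,0.35,0,0,0,0,0.2,0,0,0,0,0.12,0,0,0,0,0.08,0,0,0,0,0.02,0,0,0,0,0,0,0,0,0,0,0,0]}}

```text
clock: 34.08
tcp_pos: [650.0, 205.8, 50.8]
ee_rot: [2.532, 1.86, 0.001]
contact_force: [-0.3, 0.0, -0.6]
width: 45.4
grip_force: 20.0
```

{"op": "play_rows", "data": {"rows": [-0.01,0,0.022,0,0,0,0,0,0,0,0,0,0,0,0]}}

```text
clock: 34.45
tcp_pos: [649.6, 205.2, 49.0]
ee_rot: [2.532, 1.86, -0.0]
contact_force: [-0.1, -0.3, -1.5]
width: 45.2
grip_force: 20.0
```

{"op": "play_rows", "data": {"rows": [0,0,0.008,0,0,0,0,0,0,0,0,0,0,0,0.7,0,0,0,0,0.8,0,0,0,0,1,0,0,0,0,1,0,0,-0.4,0,1,0,0,-0.8,0,1,0,0,-0.8,0,1,0,0,-0.3,0,1]}}

```text
clock: 35.7
tcp_pos: [650.5, 205.9, 190.0]
ee_rot: [2.531, 1.859, 0.007]
contact_force: [0.2, 0.8, -0.6]
width: 86.6
grip_force: 0.0
```

{"op": "play_rows", "data": {"rows": [-0.6,0,-0.2,0,1,-0.8,0,0,0,1,-0.8,0,0,0,1,-0.8,0,0,0,1,-0.4,0,0,0,1,0,0,0,0,1,0,0,0,0,1]}}

```text
clock: 36.58
tcp_pos: [588.5, 11.7, 198.2]
ee_rot: [-2.53, -1.861, -0.0]
contact_force: [0.9, 0.3, 0.2]
width: 87.2
grip_force: 0.0
```

```bash
python3 -c "
from h import *
c=cap('top')
print(tray(c,430,275,78,110,80),tray(c,430,275,50,72,80),tray(c,430,275,18,45,90))
print(tray(c,650,204,20,98,50),tray(c,650,204,60,75,50))
print(tray(c,550,-411,40,75,60),tray(c,772,17,40,70,90))
p=c['pixels'][130:300,90:290,::-1];cv2.imwrite('pics/t7.png',cv2.resize(p,None,fx=3,fy=3,interpolation=cv2.INTER_CUBIC))"
```

```text
(array([430.4, 276.8,  69.5,  55.6,  72.8]), 265, array([429.8, 275.5,  84.6])) (array([419.5, 242.8,  54.5,  26.5, -24.2]), 82, array([418.6, 243. ,  59.4])) (array([416.7, 227.3,  56.8,  29.7, -12.4]), 98, array([415.2, 226.3,  29.8]))
(array([648. , 204.9,  43.7,  43.3, -42.5]), 184, array([645.6, 203.4,  68.3])) (array([648.2, 206. ,  42.3,  41.4, -43.4]), 101, array([646.8, 205.3,  70.3]))
(array([ 551. , -414.7,   65.7,   63.7,  -88.2]), 330, array([ 550.6, -413.7,   59.5])) (array([776.3,  17.8, 116.4,  71. , -83.2]), 609, array([778.6,  22. ,  57.1]))
```

View pics/t7.png

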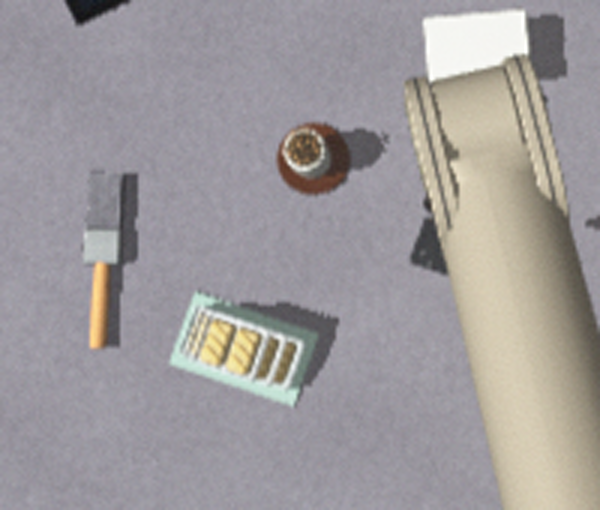

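The picture shows the three trays stacked square on the sheet at (242,350) and the pot centred on the coaster at (307,152). The brush (103,260) and tub (475,45) have not moved. All measured offsets are within about 3 mm, so I'm handing in.

```bash
python3 -c "
from h import *
print(env.finish_job())"
```

```text
the job is handed in; nothing more can be done
None
```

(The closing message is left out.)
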